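Set the pencil slide to the red tab, slack taken up

TASK

On the drawing board, the brass pointer of the screw-driven pencil slide stands too far out, beyond the red tab. Grip the orange knob and turn it counter-clockwise until the pointer has come back past the red tab by about a centimetre, then turn it clockwise to bring the pointer out onto the red tab, so that the screw's slack is taken up in the clockwise direction. Then let go and move clear of the knob.

Things in the scene. Friction and masses are not known exactly. Their poses are not given: they have to be found in the camera images.
- knob_grip (a point): Centre of the knob's orange grip bar: 48 mm long (own x axis), 14 wide (y), 30 high; its top is 85 mm, its underside 55 mm above the board. Below it a black disc (radius 25) turns with it, over a dark 70 x 70 mm gear head, fixed. It turns about the vertical through this point. Clockwise from above drives the pointer outward, away from the knob; counter-clockwise back. Resistance 0.1 N m.
- pointer (a point): Brass pointer blade (4 mm wide along the bed) on the grey carriage; this point is 22 mm above the board, over the white scale ledge. Own y axis: along the bed, outward, away from the knob. Slack apart, it moves 30 mm per rad of knob (0.52 mm per degree) and stays where left. It starts 10 to 18 mm farther out than the red tab; it can go 48 mm back and 30 mm out from there.
- red_tab_mark (a point): The mark to set to: middle of the red tab's face towards the pointer's path. Tab 12 mm wide along the bed, 22 mm tall, white line on top, fixed to the white ledge; this point is 22 mm above the board. Own y axis: along the bed, outward; the pointer's y in this frame is how far beyond the tab it stands. The black tab nearer the knob and the green one farther out are not to be used.
- knob (a joint): Slack of the knob on its screw, 0 to 0.40 rad: how far the knob is turned clockwise relative to the screw. At 0.40 it is taken up clockwise: more clockwise turning drives the pointer out. At 0 it is taken up counter-clockwise: more counter-clockwise turning brings the pointer back. In between the knob turns without moving the pointer. Starts at 0.10 to 0.40.

How it is judged:
On the way:
1. the pointer has been brought back past the red tab, at least 7 mm nearer the knob than the tab (y of pointer in the frame of red_tab_mark below -0.007 m), for 0.1 s.
At the end, for the whole second after the job is handed in: The pointer stands level with the red tab along the bed, within 6 mm either way; the knob rests with its slack taken up clockwise (knob above 0.20 rad) (y of pointer in the frame of red_tab_mark between -0.006 and 0.006 m and value of joint knob above 0.2 rad and velocity of joint knob between -0.1 and 0.1 rad/s); the robot touches nothing.
It also fails if it takes over 32 s, if anything falls off the work surface, if the arm or the gripper's body presses on something with over 40 N, if the wrist force passes 120 N, or if a joint passes its speed limit or range.

ROBOT

A 6-joint arm with a two-finger parallel gripper is mounted at the origin on the work surface. World frame = base frame: x ahead of the robot, y to its left, z up, the work surface at z = 0. Lengths are in m, angles in rad, forces in N, time in s.
With the tool pointing down it reaches from about 0.275 to 0.725 m from the base axis. Payload 5.6 kg.
Tool frame: the origin (TCP) lies midway between the tips of the shut fingers; the grasp point (between the pads) lies 19 mm behind it; z points along the fingers, y is the direction in which the jaws open and shut (so a half turn about z gives the same grasp; the last joint's range is limited). The gripper opens to 85 mm and grips with 20 to 120 N. Pads are 22 mm wide; open, the fingers measure 114 mm over their backs; the gripper's body (76 mm by 85 mm) begins 54 mm behind the grasp point. The pads swing forward as they close: fully open they stand 13 mm farther back than shut.
Start: joints at [-0.947, 0.255, 0.108, 0, -1.424, -0.285], TCP at [0.183, -0.519, 0.231] pointing down, gripper open.
Joint ranges: [-2.95, 2.95], [-1.21, 1.97], [-1.09, 1.5], [-2.87, 1.71], [-2.94, -0.07], [-3.05, 3.05]. Speed limits (rad/s): [2.57, 2.57, 3.14, 3.14, 3.14, 3.14].

INTERFACE

Orientations are given as a 3x3 rotation matrix whose columns are the frame's x, y, z axes.
In Python, from bench import status, optics, hand_in, search_frame, cut_out, pinpoint gives the robot as it stands.
- The arm moves only by the tool drive_tool, never from a script. Its argument "targets" is a list of rows, each an object with "xyz": the shift along the tool's x, y, z in mm, a list of three; "rot": the turn, a rotation vector about the tool's x, y, z in rad, a list of three; "grip": the opening, from -1 (shut) to 1 (fully open), so that 0 is half open. A call has 1 to 12 rows; each row is the pose to reach, as a shift and turn from the pose commanded when the call began, along the tool's axes at that moment; what a row does not reach only later rows make up. A row lasts 1/10 s, in which the tool goes at most 50 mm and 8.59 degrees, less where a joint would pass 70% of its speed; a pose out of reach is approached as far as the arm can. A call with a gripper value outside its range is refused whole. The fingers move at their own pace and stop on an object; "force" is the grip in N (left out, the last holds). Time passes only in rows, so rows that repeat a pose let the fingers close. It gives the time, the measured TCP pose, the force and the opening at its end, in the units of the state.
- status.get_state(): the state, without advancing time (a new reading comes with each control period).
- optics.capture(name): name is "side" or "top"; returns the picture (384x512x3 uint8, red, green, blue); there is no depth.
- optics.camera_info(name): a dict with "vertical_fov" (degrees; the focal length in pixels is half the picture's height over the tangent of half this angle, whatever the lens; pixels are square), "cx", "cy" (the principal point, pixels), "dist_coeffs" ([k1, k2, p1, p2, k3] as OpenCV has them; the pictures are not rectified), "origin" and "attitude" of the camera in the world. Camera axes: x right, y down, z forward; pixel columns grow to the right and rows downward; lengths in m; the calibration is good to about 2 mm. A picture is of the moment at which its call begins. camera_info takes no time and is no camera call.
- hand_in(): hands the job in, once; it reports no verdict.
Trained networks look in the newest picture that a camera, given by its name, has taken for a name from the list of things; names that differ only in an ending like _2 or _b are one class to them, and where a whole thing is asked for, a point or a joint stands for the part that bears it (a point fixed in the world has none). Each returns a list of dicts, best first, with "confidence" (0 to 1); they miss things now and then, are a little off and sometimes report something else, mostly with a low value. They report only what shows in the picture. A call takes as long as a camera call.
- search_frame(target, camera): "xyz" ([x, y, z] in m, in world coordinates, good to about 4 mm: the middle of the surface that is visible of it).
- cut_out(target, camera): "mask" (384x512 bool, what is visible of it).
- pinpoint(target, camera): "xyz" ([x, y, z] in m, in world coordinates, good to about 4 mm: a listed point, or the origin of a listed thing).
The state is a dict: "time": time; "joint_positions": joint angles; "joint_vel": joint speeds; "effort": joint torques, N m; "tool_pos": TCP position; "eef_rot": TCP orientation; "force": force on the tool from outside, world axes, zero at the start; "moment": the same for the moment, N m; "width": opening from 0.0 (shut) to 1.0 (fully open).
Only numpy, scipy, OpenCV 4.12 (cv2) and the standard library are available. Lean on these libraries where they do the work, as an engineer would, in place of code of your own. Each camera call takes 0.05 s, during which the arm holds its last target.

## Working session

There is one attempt and no reset: what is moved stays moved. The work goes in short steps, Python scripts to look and compute and a tool call to move; the robot and the scene stay as the last step left them, time stands still between calls to the robot, and variables do not carry over. Pictures are saved under pics/ and viewed, and the job is handed in when it is done.

Besides the shell and the picture viewer there is one more tool, called after "Request:" as name(argument=value, ...), one argument or row to a line, values as JSON. drive_tool: Moves the arm, as the interface text tells. Its arguments: {"type":"object","properties":{"targets":{"type":"array","items":{"type":"object","properties":{"xyz":{"type":"array","items":{"type":"number"}},"rot":{"type":"array","items":{"type":"number"}},"grip":{"type":"number"}}}},"force":{"type":"number"}},"required":["targets"]}

```bash
mkdir -p pics; ls; cat > h.py <<'E'
import numpy as np, cv2
from bench import status, optics, hand_in, search_frame, cut_out, pinpoint
np.set_printoptions(precision=4,suppress=True)
def cam(n):
    i=optics.camera_info(n); f=192/np.tan(np.radians(i["vertical_fov"])/2)
    return np.array([[f,0,i["cx"]],[0,f,i["cy"]],[0,0,1]]),np.array(i["dist_coeffs"],float),np.array(i["origin"]),np.array(i["attitude"])
def ray(n,uv):
    K,d,o,R=cam(n); p=cv2.undistortPoints(np.array([[uv]],float),K,d)[0,0]
    return o,R@np.array([p[0],p[1],1])
def onz(n,uv,z):
    o,r=ray(n,uv); return o+r*(z-o[2])/r[2]
def proj(n,X):
    K,d,o,R=cam(n); rv=cv2.Rodrigues(R.T)[0]
    return cv2.projectPoints(np.array([X],float).reshape(-1,1,3),rv,-R.T@o,K,d)[0][:,0]
def tri(a,ua,b,ub):
    o1,r1=ray(a,ua);o2,r2=ray(b,ub)
    s=np.linalg.lstsq(np.c_[r1,-r2],o2-o1,rcond=None)[0]
    p,q=o1+s[0]*r1,o2+s[1]*r2
    return (p+q)/2,np.linalg.norm(p-q)
def snap(n,name):
    im=optics.capture(n); cv2.imwrite(f"pics/{name}.png",im[:,:,::-1]); return im
E
python3 - <<'E'
from h import *
for c in("side","top"):
    snap(c,c+"0"); print(cam(c))
    for t in("knob_grip","pointer","red_tab_mark"):
        print(c,t,[(np.array(x["xyz"]),round(x["confidence"],2)) for x in pinpoint(t,c)][:3])
s=status.get_state();print(s)
E
```

```text
pics
(array([[395.2103,   0.    , 254.9285],
       [  0.    , 395.2103, 188.9498],
       [  0.    ,   0.    ,   1.    ]]), array([-0.0276,  0.    ,  0.    ,  0.    ,  0.    ]), array([0.5509, 0.3999, 0.5833]), array([[-0.9988, -0.0446,  0.0212],
       [-0.048 ,  0.7778, -0.6266],
       [ 0.0115, -0.6269, -0.779 ]]))
side knob_grip [(array([ 0.5437, -0.2589,  0.0761]), 0.77)]
side pointer [(array([ 0.5534, -0.0931,  0.0211]), 0.8), (array([ 0.5457, -0.2647,  0.0745]), 0.33)]
side red_tab_mark [(array([ 0.5642, -0.1014,  0.0211]), 0.49)]
(array([[391.5794,   0.    , 255.4618],
       [  0.    , 391.5794, 185.5657],
       [  0.    ,   0.    ,   1.    ]]), array([-0.0956,  0.    ,  0.    ,  0.    ,  0.    ]), array([0.5144, 0.0193, 0.7581]), array([[-0.0218, -0.9935,  0.1114],
       [-0.999 ,  0.0173, -0.0406],
       [ 0.0384, -0.1121, -0.993 ]]))
top knob_grip [(array([ 0.5432, -0.2613,  0.0675]), 0.89)]
top pointer [(array([ 0.5578, -0.09  ,  0.0197]), 0.85)]
top red_tab_mark [(array([ 0.5634, -0.1034,  0.0217]), 0.42)]
{'time': 0.4, 'joint_positions': array([-0.9474,  0.2552,  0.1081, -0.    , -1.4239, -0.2846]), 'joint_vel': array([ 0.0003, -0.0007,  0.0015,  0.001 ,  0.0021,  0.0001]), 'effort': array([  0.0003, -38.5935,  23.7776,   5.3615,  -0.0019,  -0.    ]), 'tool_pos': array([ 0.1828, -0.5187,  0.2312]), 'eef_rot': array([[-0.9432, -0.3324, -0.0001],
       [-0.3324,  0.9432,  0.0002],
       [ 0.    ,  0.0003, -1.    ]]), 'force': array([ 0.4813,  0.4979, -0.2187]), 'moment': array([0.0012, 0.0019, 0.0141]), 'width': 1.0013905448610405}
```

```bash
python3 - <<'E'
import cv2
for n in("side0","top0"):
    im=cv2.imread(f"pics/{n}.png"); print(im.shape)
    cv2.imwrite(f"pics/{n}v.png",cv2.resize(im,(800,600),interpolation=cv2.INTER_CUBIC))
E
```

```text
(384, 512, 3)
(384, 512, 3)
```

View pics/side0v.png

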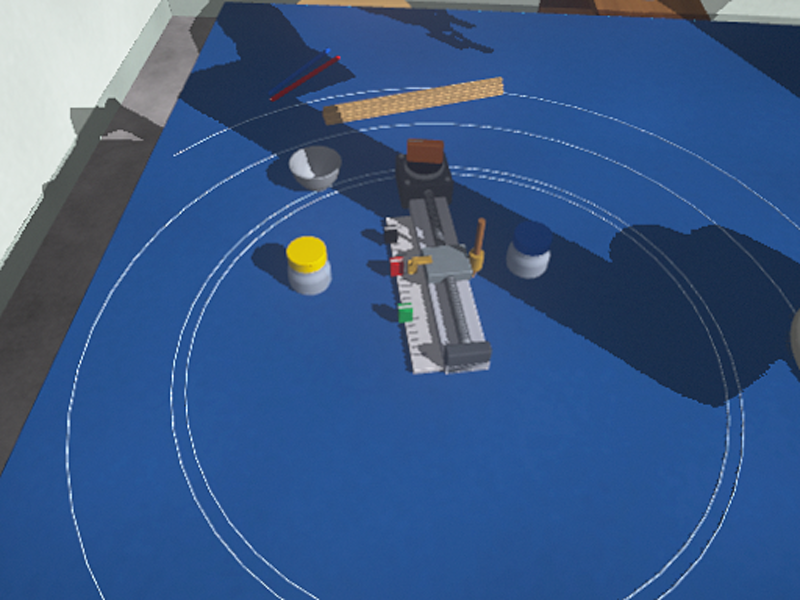

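View pics/top0v.png

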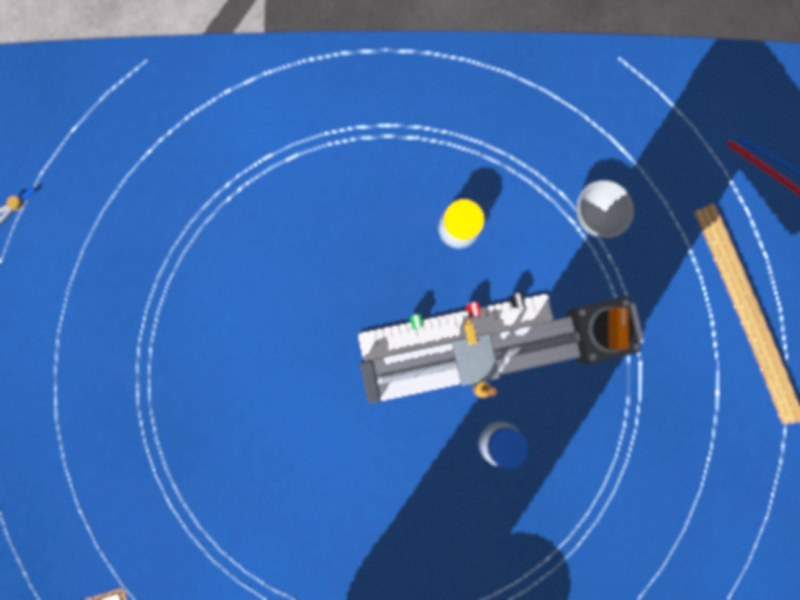

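The side view shows the orange bar at about (425,150) in 800-scale, the pointer at (418,262) and the red tab at (397,266). The top view shows the bar at (618,327), the pointer at (470,332) and the red tab at (474,310). Next I'll zoom in and measure.

```bash
python3 - <<'E'
from h import *
C={}
for n in("side","top"):
    im=cv2.imread(f"pics/{n}0.png")
    hsv=cv2.cvtColor(im,cv2.COLOR_BGR2HSV)
    r=cut_out("knob_grip",n); print(n,len(r),[x["confidence"] for x in r])
    m=r[0]["mask"]; ys,xs=np.nonzero(m); print(xs.min(),xs.max(),ys.min(),ys.max(),m.sum())
    x0,y0=(245,75) if n=="side" else (290,170)
    cr=im[y0:y0+(120),x0:x0+(70 if n=="side" else 130)]
    cv2.imwrite(f"pics/{n}z.png",cv2.resize(cr,None,fx=5 if n=="side" else 5,fy=5,interpolation=cv2.INTER_CUBIC))
E
```

```text
side 1 [0.85]
259 283 89 111 483
top 1 [0.93]
379 405 197 224 599
```

View pics/sidez.png

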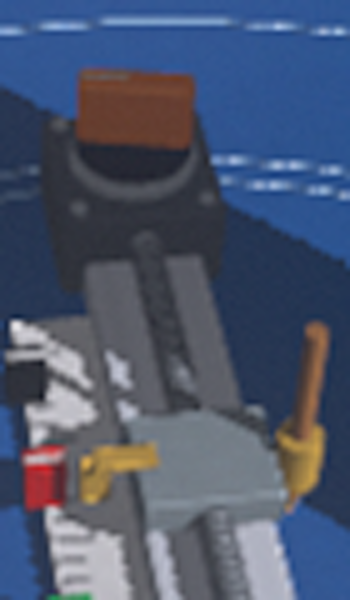

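View pics/topz.png

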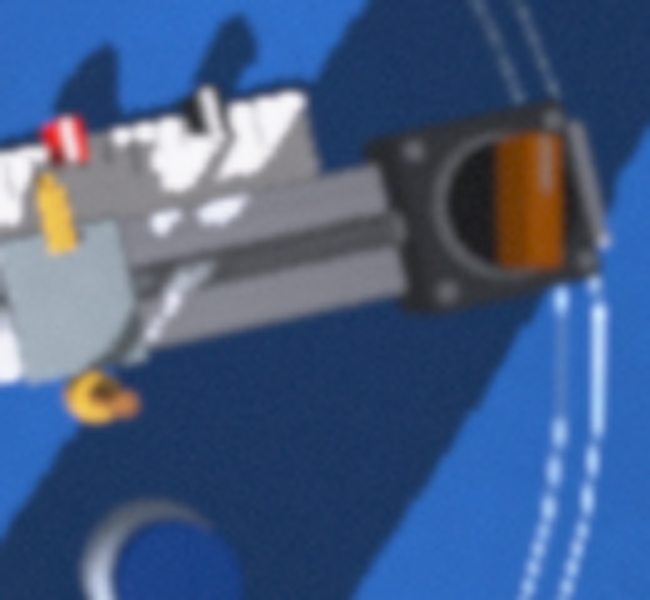

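```bash
python3 - <<'E'
from h import *
S=lambda u,v:(u/5+245-.4,v/5+75-.4); T=lambda u,v:(u/5+290-.4,v/5+170-.4)
a,e1=tri("side",S(80,69),"top",T(563,131)); b,e2=tri("side",S(194,75),"top",T(563,271))
print(a,e1,b,e2,np.linalg.norm(a-b))
# bottom near edge corners
c,e3=tri("side",S(79,143),"top",T(500,136)); d,e4=tri("side",S(190,149),"top",T(500,268))
print(c,e3,d,e4)
print("top face far edge at .085 from top:",onz("top",T(563,131),.085),onz("top",T(563,271),.085), "near",onz("top",T(540,133),.085),onz("top",T(540,270),.085))
print("side far",onz("side",S(80,69),.085),onz("side",S(194,75),.085))
print("bottom",onz("side",S(79,143),.055),onz("side",S(190,149),.055),onz("top",T(500,136),.055),onz("top",T(500,268),.055))
print("bed dir", onz("top",T(0,148),.01),onz("top",T(300,93),.01))
# pixel-based pointer/tab
p,e=tri("side",S(92,470),"top",T(45,178)); print("ptr tip",p,e)
r,e=tri("side",S(62,460),"top",T(68,160)); print("tab",r,e)
E
```

```text
[ 0.5665 -0.2702  0.0809] 0.001778894530629898 [ 0.5182 -0.2666  0.0827] 0.001262204751055349 0.0484659574477451
[ 0.5666 -0.2577  0.0528] 0.0033252835061704142 [ 0.519  -0.2544  0.0544] 0.0009077293789691949
top face far edge at .085 from top: [ 0.5671 -0.2686  0.085 ] [ 0.5176 -0.2656  0.085 ] near [ 0.5665 -0.26    0.085 ] [ 0.5182 -0.2571  0.085 ]
side far [ 0.5655 -0.2646  0.085 ] [ 0.519  -0.2636  0.085 ]
bottom [ 0.5649 -0.2546  0.055 ] [ 0.5186 -0.2536  0.055 ] [ 0.5681 -0.257   0.055 ] [ 0.5195 -0.2542  0.055 ]
bed dir [ 0.5708 -0.0764  0.01  ] [ 0.5899 -0.1949  0.01  ]
ptr tip [ 0.5552 -0.0893  0.0366] 0.004193231715207667
tab [ 0.5644 -0.0994  0.0299] 0.0003307190267561857
```

Measured knob centre is about (0.5425, -0.2605). The bar's top triangulates to 0.082 m against 0.085 m in the text, and its length to 48 mm, so both fit. The bar axis is about -4° from x. I'll move above it now, tool x -425, y +124, turned +0.41.

Request:
drive_tool(
  targets=[
    {"xyz":[-40,12,0],"rot":[0,0,0.04],"grip":1},
    {"xyz":[-80,24,5],"rot":[0,0,0.08],"grip":1},
    {"xyz":[-120,36,10],"rot":[0,0,0.12],"grip":1},
    {"xyz":[-160,48,20],"rot":[0,0,0.16],"grip":1},
    {"xyz":[-200,60,30],"rot":[0,0,0.2],"grip":1},
    {"xyz":[-240,72,40],"rot":[0,0,0.24],"grip":1},
    {"xyz":[-285,84,50],"rot":[0,0,0.28],"grip":1},
    {"xyz":[-330,96,60],"rot":[0,0,0.32],"grip":1},
    {"xyz":[-375,110,70],"rot":[0,0,0.37],"grip":1},
    {"xyz":[-425,124,75],"rot":[0,0,0.41],"grip":1},
    {"xyz":[-425,124,75],"rot":[0,0,0.41],"grip":1},
    {"xyz":[-425,124,75],"rot":[0,0,0.41],"grip":1},
  ],
  force=40,
)

```text
time: 1.7
tool_pos: [0.5431, -0.2596, 0.1556]
eef_rot: [[-0.998, 0.069, -0.001], [0.069, 0.998, 0.0], [0.001, 0.0, -1.0]]
force: [-0.0, -0.4, 0.8]
width: 1.001
```

```bash
python3 - <<'E'
from h import *
s=status.get_state();print(s["time"],s["tool_pos"],s["eef_rot"],s["joint_positions"])
ims=[]
for n in("side","top"):
    im=snap(n,n+"1"); x0,y0=(200,30) if n=="side" else (310,130)
    ims.append(cv2.resize(im[y0:y0+150,x0:x0+130,::-1],None,fx=3,fy=3,interpolation=cv2.INTER_CUBIC))
cv2.imwrite("pics/c1.png",np.hstack(ims))
E
```

```text
1.7 [ 0.5431 -0.2596  0.1556] [[-0.9976  0.0688 -0.0012]
 [ 0.0688  0.9976  0.0002]
 [ 0.0012  0.0001 -1.    ]] [-0.1864  0.389   0.1049  0.     -1.2879 -1.4533]
```

View pics/c1.png

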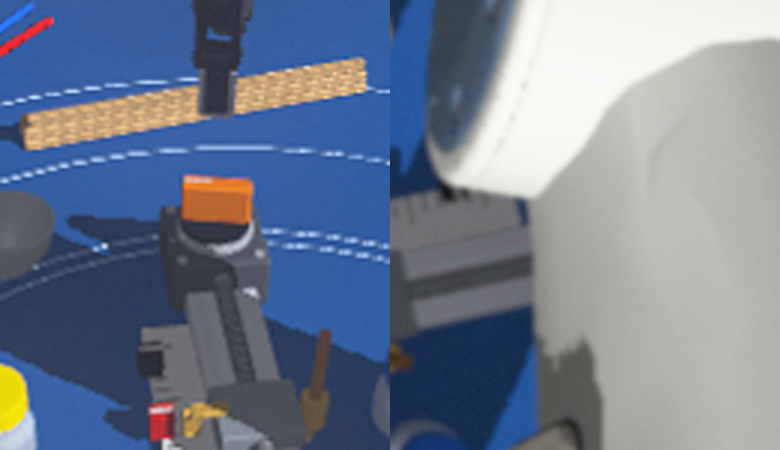

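In the side view the finger (217) lines up with the bar's centre (218), while the arm blocks the top view. I'll descend 95 mm and close.

Request:
drive_tool(
  targets=[
    {"xyz":[0,-1,25],"rot":[0,0,0],"grip":1},
    {"xyz":[0,-1,50],"rot":[0,0,0],"grip":1},
    {"xyz":[0,-1,75],"rot":[0,0,0],"grip":1},
    {"xyz":[0,-1,95],"rot":[0,0,0],"grip":1},
    {"xyz":[0,-1,95],"rot":[0,0,0],"grip":0.3},
    {"xyz":[0,-1,95],"rot":[0,0,0],"grip":-0.3},
    {"xyz":[0,-1,95],"rot":[0,0,0],"grip":-1},
    {"xyz":[0,-1,95],"rot":[0,0,0],"grip":-1},
    {"xyz":[0,-1,95],"rot":[0,0,0],"grip":-1},
    {"xyz":[0,-1,95],"rot":[0,0,0],"grip":-1},
  ],
  force=40,
)

```text
time: 2.8
tool_pos: [0.5432, -0.2606, 0.0627]
eef_rot: [[-0.997, 0.071, 0.002], [0.071, 0.997, 0.001], [-0.002, 0.001, -1.0]]
force: [-0.3, 4.6, 5.5]
width: 0.157
```

```bash
cat >> h.py <<'E'
def look(tag):
    s=status.get_state();print(s["time"],s["tool_pos"],"yaw",np.arctan2(s["eef_rot"][1][1],s["eef_rot"][0][1]),s["force"],s["moment"],s["width"],s["joint_positions"][5])
    u=np.array([-.159,.987,0])
    im=snap("side","s"+tag)
    P={}
    for t in("pointer","red_tab_mark"):
        r=pinpoint(t,"side"); P[t]=r[0]["xyz"] if r else None; print(t,[(np.array(x["xyz"]),round(x["confidence"],2)) for x in r[:2]])
    if P["pointer"] is not None and P["red_tab_mark"] is not None: print("net dy",(np.array(P["pointer"])-P["red_tab_mark"])@u)
    cv2.imwrite(f"pics/z{tag}.png",cv2.resize(im[60:210,225:325,::-1],None,fx=4,fy=4,interpolation=cv2.INTER_CUBIC))
E
python3 -c "
from h import *
look('2')"
```

```text
2.8 [ 0.5432 -0.2606  0.0627] yaw 1.499872496173618 [-0.3451  4.6346  5.4955] [ 1.8359  0.3696 -0.0175] 0.1570933666835076 -1.4520262106148139
pointer [(array([ 0.5549, -0.09  ,  0.0202]), 0.6)]
red_tab_mark [(array([ 0.5644, -0.1003,  0.0189]), 0.66)]
net dy 0.011676600000000013
```

View pics/z2.png

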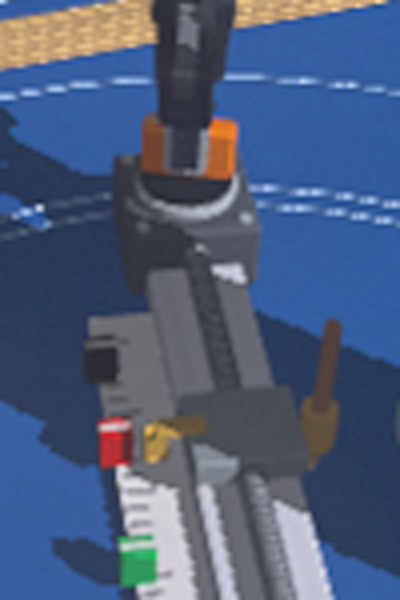

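The bar is gripped (13.3 mm). There is light downward contact (5 N), so I'll ease up 2 mm while turning counter-clockwise.

Request:
drive_tool(
  targets=[
    {"xyz":[0,0,-2],"rot":[0,0,0],"grip":-1},
    {"xyz":[0,0,-2],"rot":[0,0,-0.08],"grip":-1},
    {"xyz":[0,0,-2],"rot":[0,0,-0.16],"grip":-1},
    {"xyz":[0,0,-2],"rot":[0,0,-0.24],"grip":-1},
    {"xyz":[0,0,-2],"rot":[0,0,-0.32],"grip":-1},
    {"xyz":[0,0,-2],"rot":[0,0,-0.4],"grip":-1},
    {"xyz":[0,0,-2],"rot":[0,0,-0.48],"grip":-1},
    {"xyz":[0,0,-2],"rot":[0,0,-0.56],"grip":-1},
    {"xyz":[0,0,-2],"rot":[0,0,-0.64],"grip":-1},
    {"xyz":[0,0,-2],"rot":[0,0,-0.72],"grip":-1},
    {"xyz":[0,0,-2],"rot":[0,0,-0.8],"grip":-1},
    {"xyz":[0,0,-2],"rot":[0,0,-0.8],"grip":-1},
  ],
  force=40,
)

```text
time: 4.15
tool_pos: [0.5431, -0.2602, 0.0628]
eef_rot: [[-0.745, -0.668, 0.001], [-0.668, 0.745, 0.002], [-0.002, 0.001, -1.0]]
force: [2.7, 5.4, -4.5]
width: 0.152
```

```bash
python3 -c "
from h import *
look('3')"
```

```text
4.15 [ 0.5431 -0.2602  0.0628] yaw 2.3017254590281326 [ 2.7173  5.4077 -4.4809] [ 1.4717 -1.1849  0.0146] 0.15228050425093814 -0.6497917902105358
pointer [(array([ 0.5578, -0.1075,  0.0209]), 0.77)]
red_tab_mark [(array([ 0.5663, -0.1011,  0.0203]), 0.47)]
net dy -0.004965299999999993
```

View pics/z3.png

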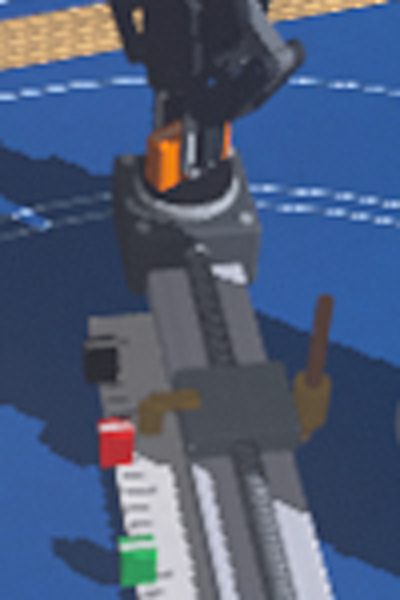

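The pointer has come back about 17 mm and is now about 5 mm inside the tab. I'll turn another 0.2 rad.

Request:
drive_tool(
  targets=[
    {"xyz":[0,0,0],"rot":[0,0,-0.08],"grip":-1},
    {"xyz":[0,0,0],"rot":[0,0,-0.16],"grip":-1},
    {"xyz":[0,0,0],"rot":[0,0,-0.2],"grip":-1},
    {"xyz":[0,0,0],"rot":[0,0,-0.2],"grip":-1},
    {"xyz":[0,0,0],"rot":[0,0,-0.2],"grip":-1},
  ],
)

```text
time: 4.8
tool_pos: [0.543, -0.2602, 0.0628]
eef_rot: [[-0.599, -0.801, 0.001], [-0.801, 0.599, 0.002], [-0.002, 0.0, -1.0]]
force: [3.2, 4.5, -3.8]
width: 0.154
```

```bash
python3 - <<'E'
from h import *
look('4')
im=snap("top","t4")
for t in("pointer","red_tab_mark"): print([(np.array(x["xyz"]),round(x["confidence"],2)) for x in pinpoint(t,"top")][:2])
a=cv2.imread("pics/z4.png"); b=cv2.resize(im[160:260,270:370,::-1],(400,400),interpolation=cv2.INTER_CUBIC)
a[:]=a; c=np.zeros((600,800,3),np.uint8); c[:600,:400]=a; c[:400,400:]=b; cv2.imwrite("pics/c4.png",c)
E
```

```text
4.8 [ 0.543  -0.2602  0.0628] yaw 2.499630052306901 [ 3.2225  4.5402 -3.7746] [ 1.6017 -1.1331  0.0039] 0.15442174975105605 -0.4518985827361197
pointer [(array([ 0.5587, -0.1123,  0.0233]), 0.91)]
red_tab_mark [(array([ 0.5646, -0.1016,  0.0197]), 0.43)]
net dy -0.009622799999999999
[(array([ 0.5578, -0.113 ,  0.0184]), 0.62)]
[(array([ 0.5622, -0.1062,  0.0211]), 0.4)]
```

View pics/c4.png

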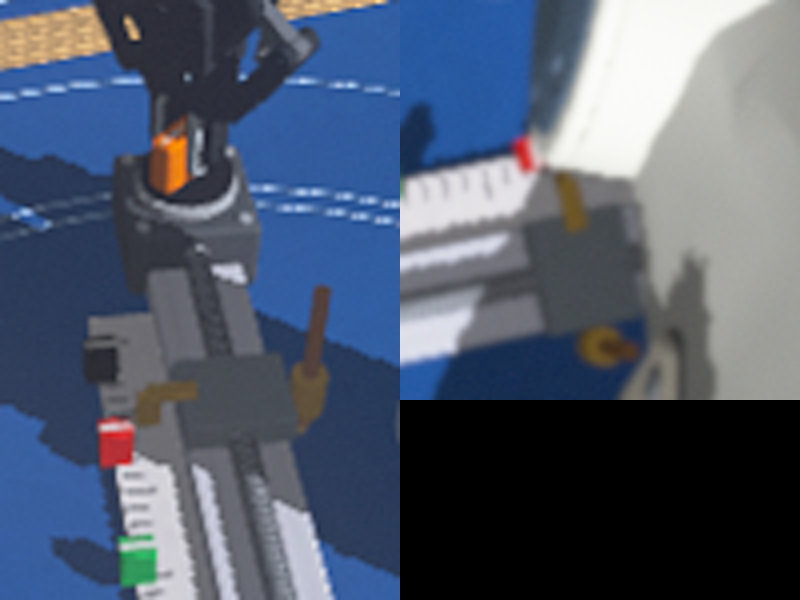

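The estimates differ: the side view gives -9.6 mm and the top view -6 mm. I'll turn another 0.12 rad for margin, then pixel-measure the tab and pointer.

Request:
drive_tool(
  targets=[
    {"xyz":[0,0,0],"rot":[0,0,-0.06],"grip":-1},
    {"xyz":[0,0,0],"rot":[0,0,-0.12],"grip":-1},
    {"xyz":[0,0,0],"rot":[0,0,-0.12],"grip":-1},
    {"xyz":[0,0,0],"rot":[0,0,-0.12],"grip":-1},
  ],
)

```text
time: 5.5
tool_pos: [0.543, -0.2601, 0.0628]
eef_rot: [[-0.499, -0.867, 0.001], [-0.867, 0.499, 0.002], [-0.002, 0.0, -1.0]]
force: [3.0, 4.8, -3.3]
width: 0.155
```

```bash
python3 - <<'E'
from h import *
look('5')
im=snap("top","t5")
for t in("pointer","red_tab_mark"): print([(np.array(x["xyz"]),round(x["confidence"],2)) for x in pinpoint(t,"top")][:2])
a=cv2.imread("pics/s5.png")[140:180,240:290]; b=im[180:230,290:340,::-1]
c=np.zeros((500,800,3),np.uint8); c[:320,:400]=cv2.resize(a,None,fx=8,fy=8,interpolation=cv2.INTER_CUBIC); c[:400,400:]=cv2.resize(b,None,fx=8,fy=8,interpolation=cv2.INTER_CUBIC); cv2.imwrite("pics/c5.png",c)
E
```

```text
5.5 [ 0.543  -0.2601  0.0628] yaw 2.619588836583371 [ 2.9966  4.797  -3.3333] [ 1.6905 -1.0859  0.0434] 0.15512331860915915 -0.3319059135008679
pointer [(array([ 0.5588, -0.1169,  0.0225]), 0.74)]
red_tab_mark [(array([ 0.5653, -0.1012,  0.0209]), 0.48)]
net dy -0.014462399999999995
[(array([ 0.5585, -0.1155,  0.0203]), 0.85)]
[(array([ 0.5613, -0.1049,  0.021 ]), 0.6)]
```

View pics/c5.png

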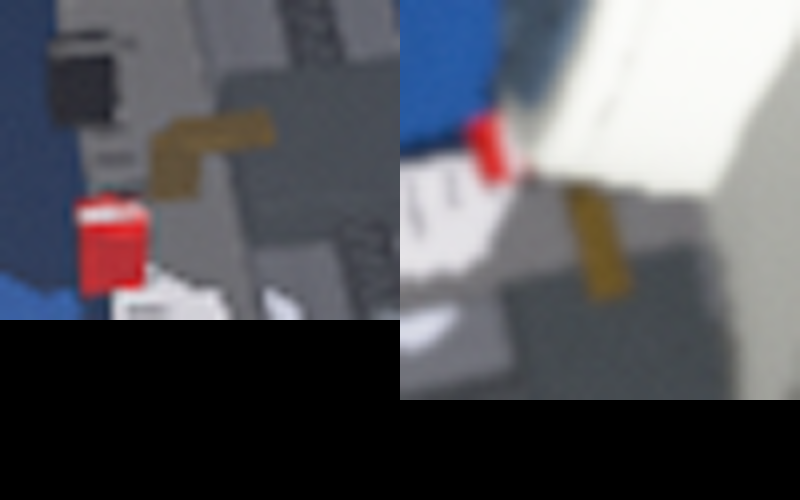

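Pooling both views puts the pointer at about -12 mm, so milestone 1 is met. Next is clockwise: 0.40 rad of slack plus about 0.4 rad, beginning with 0.74 rad.

Request:
drive_tool(
  targets=[
    {"xyz":[0,0,0],"rot":[0,0,0.08],"grip":-1},
    {"xyz":[0,0,0],"rot":[0,0,0.16],"grip":-1},
    {"xyz":[0,0,0],"rot":[0,0,0.24],"grip":-1},
    {"xyz":[0,0,0],"rot":[0,0,0.32],"grip":-1},
    {"xyz":[0,0,0],"rot":[0,0,0.4],"grip":-1},
    {"xyz":[0,0,0],"rot":[0,0,0.48],"grip":-1},
    {"xyz":[0,0,0],"rot":[0,0,0.56],"grip":-1},
    {"xyz":[0,0,0],"rot":[0,0,0.64],"grip":-1},
    {"xyz":[0,0,0],"rot":[0,0,0.7],"grip":-1},
    {"xyz":[0,0,0],"rot":[0,0,0.74],"grip":-1},
    {"xyz":[0,0,0],"rot":[0,0,0.74],"grip":-1},
    {"xyz":[0,0,0],"rot":[0,0,0.74],"grip":-1},
  ],
)

```text
time: 7.0
tool_pos: [0.5431, -0.2604, 0.0628]
eef_rot: [[-0.953, -0.304, 0.001], [-0.304, 0.953, 0.002], [-0.002, 0.001, -1.0]]
force: [4.0, 4.8, -4.5]
width: 0.154
```

```bash
python3 - <<'E'
from h import *
look('6')
u=np.array([-.159,.987,0])
for n in("side","top"):
  D=[]
  for k in range(4):
    im=snap(n,f"{n}6_{k}")
    for t in("pointer","red_tab_mark"):
        r=pinpoint(t,n)
        if r: D.append((t[:3],round(1e3*np.dot(r[0]["xyz"],u),1),round(r[0]["confidence"],2)))
  print(n,D)
a=cv2.imread("pics/side6_0.png")[140:180,240:290]; b=im[180:230,290:340,::-1]
c=np.zeros((500,800,3),np.uint8); c[:320,:400]=cv2.resize(a,None,fx=8,fy=8,interpolation=cv2.INTER_CUBIC); c[:400,400:]=cv2.resize(b,None,fx=8,fy=8,interpolation=cv2.INTER_CUBIC); cv2.imwrite("pics/c6.png",c)
E
```

```text
7.0 [ 0.5431 -0.2604  0.0628] yaw 1.879719610317217 [ 4.0224  4.8453 -4.5433] [ 1.2761 -1.2877 -0.0492] 0.1539713059721847 -1.071850350190146
pointer [(array([ 0.5572, -0.1083,  0.0227]), 0.92)]
red_tab_mark [(array([ 0.5658, -0.1021,  0.0174]), 0.66)]
net dy -0.004752000000000006
side [('poi', np.float64(-197.0), 0.84), ('red', np.float64(-188.5), 0.66), ('poi', np.float64(-192.8), 0.95), ('red', np.float64(-189.3), 0.66), ('poi', np.float64(-191.9), 0.91), ('red', np.float64(-192.0), 0.56), ('poi', np.float64(-194.4), 0.56), ('red', np.float64(-189.9), 0.42)]
top [('poi', np.float64(-192.0), 0.77), ('red', np.float64(-195.4), 0.41), ('poi', np.float64(-192.4), 0.77), ('red', np.float64(-193.4), 0.45), ('poi', np.float64(-193.3), 0.92), ('red', np.float64(-191.7), 0.49), ('poi', np.float64(-193.8), 0.77), ('red', np.float64(-194.1), 0.37)]
```

View pics/c6.png

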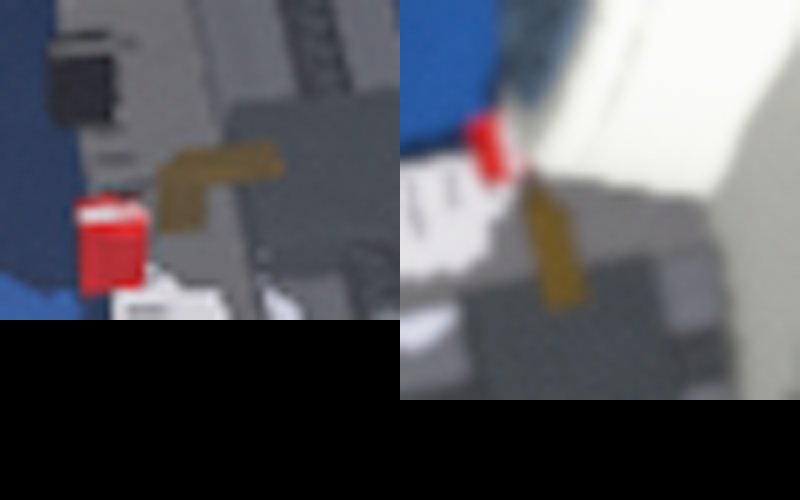

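Networks disagree by view here: side says -4 mm, top says +1 mm. I'll settle this with pixels from the best-lit earlier pictures.

```bash
python3 - <<'E'
import cv2,numpy as np
a=cv2.imread("pics/side2.png") if 0 else cv2.imread("pics/s2.png")
c=np.zeros((600,800,3),np.uint8)
z=cv2.resize(a[155:185,245:285],(400,300),interpolation=cv2.INTER_CUBIC); c[:300,:400]=z
z=cv2.resize(cv2.imread("pics/side0.png")[155:185,245:285],(400,300),interpolation=cv2.INTER_CUBIC); c[300:,:400]=z
z=cv2.resize(cv2.imread("pics/top0.png")[185:225,285:325],(400,400),interpolation=cv2.INTER_CUBIC); c[:400,400:]=z
cv2.imwrite("pics/c7.png",c)
g=lambda p:np.uint8(255*(p/255)**.6)
b=cv2.imread("pics/side6_1.png")[150:180,245:285]; t=cv2.imread("pics/top6_1.png")[185:225,285:325]
d=np.zeros((400,800,3),np.uint8); d[:300,:400]=cv2.resize(g(b),(400,300),interpolation=cv2.INTER_CUBIC); d[:,400:]=cv2.resize(g(t),(400,400),interpolation=cv2.INTER_CUBIC)
cv2.imwrite("pics/c8.png",d)
E
```

```text
(no output)
```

View pics/c7.png

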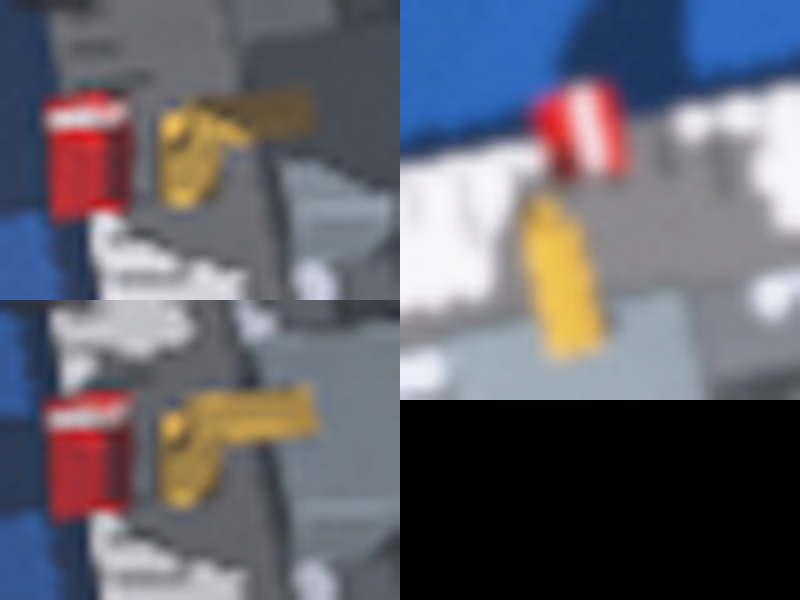

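View pics/c8.png

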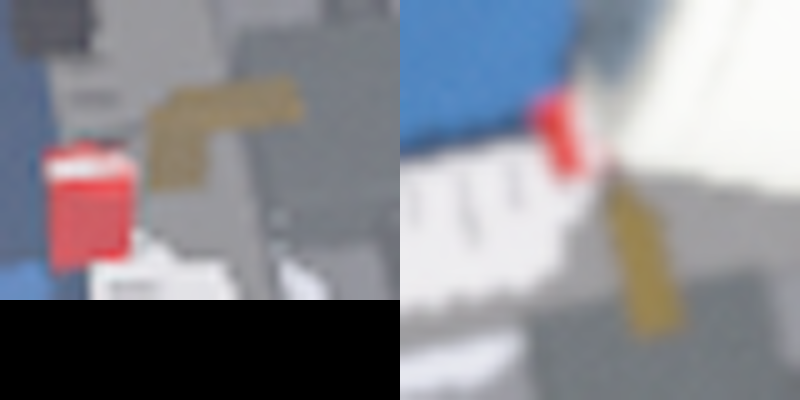

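```bash
python3 - <<'E'
from h import *
u=np.array([-.159,.987,0]);w=np.array([.987,.159,0])
q,e=tri("side",(257.9,166.0),"top",(304.0,201.2)); print("tab line end",q,e,"u",q@u)
for z in(.028,.03,.033):
  for n,p in(("side",(257.9,166.0)),("top",(304.0,201.2))):
    X=onz(n,p,z); print(z,n,X,X@u*1e3)
def box(m,du,dw,z0,z1):
    return [np.r_[(m+a*u+b*w)[:2],z] for z in(z0,z1) for a in(-du,du) for b in dw]
m=q.copy()
P=box(m,.006,(0,.012),.011,.033)
for n,o in(("side",(245,150)),("top",(285,185))):
    print(n,((proj(n,P)+.5-o)*10).round(0).tolist())
E
```

```text
tab line end [ 0.564  -0.1008  0.0303] 0.002000008214753209 u -0.18912084962351758
0.028 side [ 0.563  -0.1027  0.028 ] -190.91112328270717
0.028 top [ 0.5651 -0.1012  0.028 ] -189.76001793518066
0.03 side [ 0.563  -0.1009  0.03  ] -189.11718574678642
0.03 top [ 0.565  -0.1009  0.03  ] -189.41198547854083
0.033 side [ 0.5629 -0.0982  0.033 ] -186.4262794429053
0.033 top [ 0.5648 -0.1004  0.033 ] -188.8899367935811
side [[124.0, 209.0], [62.0, 213.0], [131.0, 255.0], [68.0, 260.0], [125.0, 131.0], [62.0, 136.0], [133.0, 178.0], [69.0, 183.0]]
top [[209.0, 174.0], [197.0, 113.0], [148.0, 185.0], [136.0, 124.0], [228.0, 166.0], [216.0, 103.0], [166.0, 177.0], [154.0, 114.0]]
```

```bash
python3 - <<'E'
from h import *
u=np.array([-.159,.987,0]);w=np.array([.987,.159,0])
f=lambda o,p:(o[0]+p[0]/10-.5,o[1]+p[1]/10-.5)
# arm end corners state 6: outer(+u, near) corner & inner corner
for nm,s,t in(("far",(297,77),(284,326)),("near",(303,108),(243,337))):
    q,e=tri("side",f((245,150),s),"top",f((285,185),t)); print(nm,q,e,(q@u)*1e3)
for z in(.03,.035,.04,.045,.05):
    print(z,[round(1e3*(onz("top",f((285,185),p),z)@u),1) for p in((225,190),(262,332))],[round(1e3*(onz("side",f((245,150),p),z)@u),1) for p in((300,92),(240,95))])
# model check: pointer box at offset d rel. tab (tab u -.1889), blade z range .022-.04
m=np.array([.564,-.1008,0])
for d in(-.006,-.004,-.002,0):
    X=[np.r_[(m+d*u+a*u-b*w)[:2],z] for z in(.022,.04) for a in(-.002,.002) for b in(.004,)]
    print(d,"side",((proj("side",X)+.5-(245,150))*10).round().tolist(),"top",((proj("top",X)+.5-(285,185))*10).round().tolist())
E
```

```text
far [ 0.5338 -0.1144  0.0418] 0.0014730379181468163 -197.77393110706583
near [ 0.5322 -0.1068  0.0415] 0.0009053113162203654 -190.023842245841
0.03 [np.float64(-194.2), np.float64(-195.9)] [np.float64(-204.6), np.float64(-205.0)]
0.035 [np.float64(-193.3), np.float64(-195.0)] [np.float64(-200.0), np.float64(-200.4)]
0.04 [np.float64(-192.4), np.float64(-194.1)] [np.float64(-195.4), np.float64(-195.7)]
0.045 [np.float64(-191.5), np.float64(-193.1)] [np.float64(-190.7), np.float64(-191.1)]
0.05 [np.float64(-190.5), np.float64(-192.2)] [np.float64(-186.1), np.float64(-186.5)]
-0.006 side [[144.0, 161.0], [146.0, 176.0], [146.0, 96.0], [148.0, 112.0]] top [[233.0, 188.0], [212.0, 192.0], [250.0, 182.0], [229.0, 186.0]]
-0.004 side [[145.0, 169.0], [148.0, 184.0], [147.0, 104.0], [149.0, 120.0]] top [[223.0, 190.0], [202.0, 194.0], [239.0, 184.0], [218.0, 188.0]]
-0.002 side [[146.0, 176.0], [149.0, 192.0], [148.0, 112.0], [151.0, 128.0]] top [[212.0, 192.0], [192.0, 196.0], [229.0, 186.0], [208.0, 190.0]]
0 side [[148.0, 184.0], [150.0, 200.0], [149.0, 120.0], [152.0, 135.0]] top [[202.0, 194.0], [182.0, 198.0], [218.0, 188.0], [197.0, 192.0]]
```

Triangulating the pointer arm gives z 42 mm and u -193.9 mm. The tab line is at u about -189 mm. So the pointer stands about -4.5 mm, which agrees with the side network; the top view's tab estimate was spoiled by the arm covering it. I'll turn clockwise another 0.15 rad.

Request:
drive_tool(
  targets=[
    {"xyz":[0,0,0],"rot":[0,0,0.05],"grip":-1},
    {"xyz":[0,0,0],"rot":[0,0,0.1],"grip":-1},
    {"xyz":[0,0,0],"rot":[0,0,0.15],"grip":-1},
    {"xyz":[0,0,0],"rot":[0,0,0.15],"grip":-1},
    {"xyz":[0,0,0],"rot":[0,0,0.15],"grip":-1},
  ],
)

```text
time: 8.85
tool_pos: [0.5431, -0.2605, 0.0628]
eef_rot: [[-0.987, -0.158, 0.001], [-0.158, 0.987, 0.002], [-0.001, 0.001, -1.0]]
force: [2.4, 3.6, -3.9]
width: 0.154
```

```bash
cat > m.py <<'E'
from h import *
import sys
tag=sys.argv[1]
look(tag)
u=np.array([-.159,.987,0])
for n in("side","top"):
  D={"pointer":[],"red_tab_mark":[]}
  for k in range(4):
    im=snap(n,f"{n}{tag}_{k}")
    for t in D:
        r=pinpoint(t,n)
        if r: D[t].append(round(1e3*np.dot(r[0]["xyz"],u),1))
  print(n,{t:(np.mean(v),len(v)) for t,v in D.items()})
g=lambda p:np.uint8(255*(p/255)**.6)
b=cv2.imread(f"pics/side{tag}_1.png")[150:180,245:285]; t=cv2.imread(f"pics/top{tag}_1.png")[185:225,285:325]
d=np.zeros((400,800,3),np.uint8); d[:300,:400]=cv2.resize(g(b),(400,300),interpolation=cv2.INTER_CUBIC); d[:,400:]=cv2.resize(g(t),(400,400),interpolation=cv2.INTER_CUBIC)
cv2.imwrite(f"pics/c{tag}.png",d)
E
python3 m.py 9
```

```text
8.85 [ 0.5431 -0.2605  0.0628] yaw 1.7297070964116092 [ 2.4266  3.5506 -3.9452] [ 1.201  -1.2078  0.0421] 0.15387567917832812 -1.221891062903695
pointer [(array([ 0.5585, -0.1002,  0.0226]), 0.78)]
red_tab_mark [(array([ 0.5665, -0.0974,  0.02  ]), 0.42)]
net dy -0.0014915999999999957
side {'pointer': (np.float64(-189.25), 4), 'red_tab_mark': (np.float64(-190.625), 4)}
top {'pointer': (np.float64(-188.55), 4), 'red_tab_mark': (np.float64(-191.95), 4)}
```

View pics/c9.png

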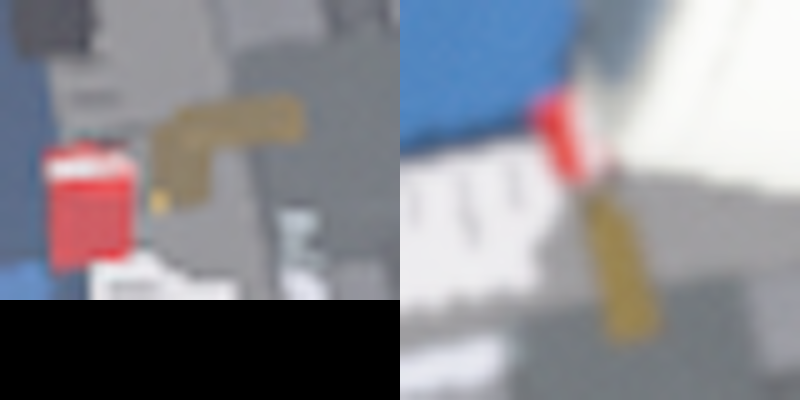

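Pixels put the pointer at about +0.5 mm, and the networks at about +1 to +3 mm, all within tolerance. The last motion was clockwise. I'll open and lift away.

Request:
drive_tool(
  targets=[
    {"xyz":[0,0,0],"rot":[0,0,0],"grip":-0.4},
    {"xyz":[0,0,0],"rot":[0,0,0],"grip":0.2},
    {"xyz":[0,0,0],"rot":[0,0,0],"grip":0.6},
    {"xyz":[0,0,0],"rot":[0,0,0],"grip":1},
    {"xyz":[0,0,0],"rot":[0,0,0],"grip":1},
    {"xyz":[0,0,-20],"rot":[0,0,0],"grip":1},
    {"xyz":[0,0,-50],"rot":[0,0,0],"grip":1},
    {"xyz":[0,0,-90],"rot":[0,0,0],"grip":1},
    {"xyz":[0,0,-120],"rot":[0,0,0],"grip":1},
    {"xyz":[0,0,-150],"rot":[0,0,0],"grip":1},
  ],
)

```text
time: 11.2
tool_pos: [0.5423, -0.2616, 0.2151]
eef_rot: [[-0.987, -0.158, 0.001], [-0.158, 0.987, -0.0], [-0.001, -0.0, -1.0]]
force: [0.1, -0.8, -0.3]
width: 1.005
```

Request:
drive_tool(
  targets=[
    {"xyz":[30,0,0],"rot":[0,0,0],"grip":1},
    {"xyz":[70,-30,0],"rot":[0,0,0],"grip":1},
    {"xyz":[110,-60,0],"rot":[0,0,0],"grip":1},
    {"xyz":[150,-90,0],"rot":[0,0,0],"grip":1},
    {"xyz":[190,-120,0],"rot":[0,0,0],"grip":1},
    {"xyz":[220,-150,0],"rot":[0,0,0],"grip":1},
    {"xyz":[220,-150,0],"rot":[0,0,0],"grip":1},
    {"xyz":[220,-150,0],"rot":[0,0,0],"grip":1},
  ],
)

```text
time: 12.0
tool_pos: [0.348, -0.4451, 0.2132]
eef_rot: [[-0.988, -0.156, -0.0], [-0.156, 0.988, 0.0], [0.0, 0.0, -1.0]]
force: [-0.2, 0.4, 0.3]
width: 1.002
```

```bash
python3 m.py 10; python3 - <<'E'
import cv2,numpy as np
d=cv2.imread("pics/c10.png")
t=cv2.imread("pics/top10_1.png")[170:230,285:415]; d[:]=d
t=cv2.resize(t,(520,240)); c=np.zeros((600,800,3),np.uint8); c[:300,:400]=d[:300,:400]; c[:340,400:]=d[:340,400:]; c[350:590,:520]=t
cv2.imwrite("pics/c10b.png",c)
E
```

```text
12.0 [ 0.348  -0.4451  0.2132] yaw 1.727203295709225 [-0.2081  0.4266  0.3386] [ 0.0061  0.0244 -0.0259] 1.0019310967664388 -0.7839128645801318
pointer [(array([ 0.5536, -0.1053,  0.0227]), 0.81)]
red_tab_mark [(array([ 0.5667, -0.1022,  0.0198]), 0.6)]
net dy -0.0009768000000000055
side {'pointer': (np.float64(-189.25), 4), 'red_tab_mark': (np.float64(-190.32500000000002), 4)}
top {'pointer': (np.float64(-189.55), 4), 'red_tab_mark': (np.float64(-193.0), 4)}
```

View pics/c10b.png

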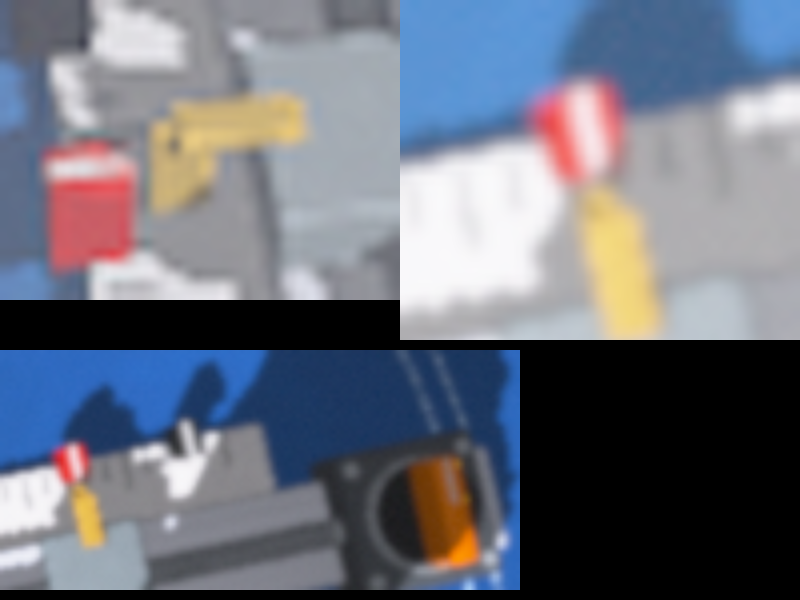

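The pointer tip at (597,195) lies on the extension of the tab's white line (about 599), the knob bar stands where it was released, and the arm is clear. I'm handing in.

```bash
python3 -c "
from bench import hand_in
print(hand_in())"
```

```text
the job is handed in; nothing more can be done
None
```

I gripped the knob and turned it counter-clockwise 1.12 rad, which brought the pointer back to about 12 mm on the knob side of the red tab. I then turned it clockwise 0.89 rad, released it, moved clear and handed in at about 13 s of the 32 s allowed.

**Pointer position:** My last pixel check after release, in the top view, put the pointer tip on the tab's white line, within about 1 mm. The networks put it a little farther out: +1.1 mm by the side camera on average (single readings scatter either way) and +3.5 mm by the top camera. All are inside the 6 mm limit. The two cameras disagreed by 2 to 5 mm throughout, so I relied on the pixel measurements.

**Slack:** The slack can't be seen directly. I infer that it is taken up clockwise from the last turn: 0.89 rad is well beyond the 0.40 rad of slack, and the pointer moved with the knob. The pointer and knob bar showed no visible shift on release.

**Forces:** In the readings I took, the force on the tool stayed below about 10 N. It was near zero once the arm was clear.

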